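# Put the router spindle parts away in their trays

### The arm

A 7-joint arm with a two-finger parallel gripper is mounted at the origin on a cart in front of the work surface, level with it; the furniture and walls round the work are solid. World frame = base frame: x ahead of the robot, y to its left, z up, the work surface at z = 0. Lengths are in m, angles in degrees, forces in N, time in s.
With the tool pointing down it reaches from about 0.425 to 0.875 m from the base axis. Payload 4.7 kg.
Tool frame: the origin (TCP) lies between the finger pads; the fingertips stand 8 mm ahead of it and the grasp point (between the pads) lies 11 mm behind it (env.tip_extent is the distance from the TCP to the fingertips, in m); z points along the fingers, y is the line along which they close (so a half turn about z gives the same grasp; the last joint's range is limited). The gripper opens to 87 mm and grips with 3 to 60 N. Pads are 19 mm wide; open, the fingers measure 117 mm over their backs; the gripper's body (75 mm by 190 mm) begins 51 mm behind the grasp point.
Start: joints at [0.808, 18.392, -4.016, 83.108, 1.295, 78.541, -3.26], TCP at [0.65, -0, 0.231] pointing down, gripper open.
Joint ranges: [-163.93, 163.93], [-17.29, 119.83], [-79.2, 71.16], [3.27, 140.29], [-89.18, 269.18], [5.43, 117.66], [-154.24, 154.24]. Speed limits (degrees/s): [147.25, 147.25, 180, 180, 180, 180, 180].

### API

Orientations are given as [roll, pitch, yaw] about the fixed x, y, z axes, in that order (R = Rz(yaw) Ry(pitch) Rx(roll)).
In Python, from cell import sensors, vision, workorder, env gives the robot as it stands.
- The arm moves only by the tool drive_tool, never from a script. Its argument "moves" is a list of rows, each an object of numbers: "x", "y", "z": the shift along the tool's x, y, z in mm; "rx", "ry", "rz": the turn, a rotation vector about the tool's x, y, z in rad; "fingers": the closure, from -1 (fully open) to 1 (shut). In form: [{"x": .., "y": .., "z": .., "rx": .., "ry": .., "rz": .., "fingers": ..}, ...]. A call has 1 to 20 rows; each row is the pose to reach, as a shift and turn from the pose commanded when the call began, along the tool's axes at that moment; what a row does not reach only later rows make up. A row lasts 1/8 s, in which the tool goes at most 62.5 mm and 10.7 degrees, less where a joint would pass 70% of its speed; a pose out of reach is approached as far as the arm can. A call with a gripper value outside its range is refused whole. The fingers move at their own pace and stop on an object; "force" is the grip in N (left out, the last holds). Time passes only in rows, so rows that repeat a pose let the fingers close. It gives the time, the measured TCP pose, the force, the opening and the grip force at its end, in the units of the state.
- sensors.get_obs(): the state, without advancing time (a new reading comes with each control period).
- vision.read_camera(name): name is "scene" or "side" or "wrist"; returns a dict with "image" (384x512x3 uint8, red, green, blue), "fx", "fy", "cx", "cy" (pixels), "k1" (the pictures are not rectified: a ray, as slopes to the right and down, at radius r is drawn at 1 + k1 r^2 times it, then the intrinsics apply), "R" (3x3) and "t" (3): a world point X has camera coordinates R X + t. Camera axes: x right, y down, z forward; pixel columns grow to the right and rows downward; lengths in m; the calibration is good to about 2 mm. A picture is of the moment at which its call begins. There is no depth.
- workorder.sign_off(): hands the job in; it is judged then, once.
The state is a dict: "time_s": time; "qpos": joint angles; "joint_velocities": joint speeds; "effort": joint torques, N m; "tool_pos": TCP position; "tool_rot": TCP orientation; "force": force on the tool from outside, world axes, zero at the start; "wrist_torque": the same for the moment, N m; "grip_width": finger opening in m; "grasp_force": force on a finger pad.
Only numpy, scipy, OpenCV 4.12 (cv2) and the standard library are available. Lean on these libraries where they do the work, as an engineer would, in place of code of your own. Each camera call takes 0.05 s, during which the arm holds its last target. There are 200 camera calls.

### The job

Put the spindle parts from the row in front of the robot away in the grey trays just beyond it: first lay the two router cutters lengthwise into the two open-sided cradles, one in each, then stand the collet upright in the round cup, and last set the spindle nut flat, same side up, in the square tray. The cutters chip easily, so lower them into place rather than dropping them. Leave the marker and the ear-plug case where they are.

Things in the scene. Friction and masses are not known exactly. Their poses are not given: they have to be found in the camera images.
- cutter_a: loose router cutter, one of two alike but for a thin painted band: round bar 72 mm long (own y), 13 mm thick, 70 g, light shank and dark cutting end, lying on its side; it does not roll; origin at the middle of its length, on its underside, z up; it lies in the row nearest the robot (other cutters stuck in a wooden block or lying far to the left are fixed scenery); this one has a red band
- cutter_b: loose router cutter, one of two alike but for a thin painted band: round bar 72 mm long (own y), 13 mm thick, 70 g, light shank and dark cutting end, lying on its side; it does not roll; origin at the middle of its length, on its underside, z up; it lies in the row nearest the robot (other cutters stuck in a wooden block or lying far to the left are fixed scenery); this one has a blue band
- collet: loose steel spring collet standing upright: tapered round body 37 mm tall, 26 mm across its collar near the top, narrower at the foot, 60 g; grip it round the upper half; origin at the centre of its underside, z up
- nut: loose pale steel spindle nut lying flat: round, 50 mm across and 28 mm high, with dark notches round its side, 260 g; origin at the centre of its underside, z up
- cradle_a: fixed grey cutter cradle, one of two alike: flat plate 64 (own x) x 110 (own y) mm, 4 mm thick, with an 18 mm high wall across each of its two short ends (98 mm clear between the walls) and open long sides; origin at the middle of its underside on the table, z up, y along its length
- cradle_b: fixed grey cutter cradle, one of two alike: flat plate 64 (own x) x 110 (own y) mm, 4 mm thick, with an 18 mm high wall across each of its two short ends (98 mm clear between the walls) and open long sides; origin at the middle of its underside on the table, z up, y along its length
- round_cup: fixed shallow grey round cup: 58 mm outside, 48 mm clear inside, rim 14 mm above the table, inner floor 4 mm above the table; origin at the centre of its underside, z up
- square_tray: fixed shallow grey square tray: 86 mm outside, 76 mm clear inside, rim 12 mm above the table, inner floor 4 mm above the table; origin at the centre of its underside, z up, x and y along its sides
- plug_case: bystander: loose round ear-plug case, orange with a pale lid, 45 mm across, 29 mm high; origin at the centre of its underside
- marker: bystander: loose black and white marker pen 126 mm long (own y), 18 mm thick, lying on the table; origin at the middle, on its underside

How it is judged:
By the outcome, as a careful person would: the job done as asked, in the order asked, and still so for the second after the job is handed in, with the robot touching nothing.
It also fails if it takes over 99 s, if anything falls off the work surface, if the arm or the gripper's body presses on something with over 40 N, if the wrist force passes 120 N, or if a joint passes its speed limit or range.

## Working session

There is one attempt and no reset: what is moved stays moved. The work goes in short steps, Python scripts to look and compute and a tool call to move; the robot and the scene stay as the last step left them, time stands still between calls to the robot, and variables do not carry over. Pictures are saved under pics/ and viewed, at most 17 in all, crops included, and the job is handed in when it is done.

Besides the shell and the picture viewer there is one more tool, called as a command line: name --argument value ..., lists and objects as JSON in quotes. drive_tool: Moves the arm, as the interface text tells. Its arguments: {"type":"object","properties":{"moves":{"type":"array"},"force":{"type":"number"}},"required":["moves"]}

```bash
mkdir -p pics; ls; cat > h.py <<'E'
import numpy as np, cv2
from cell import sensors, vision, workorder, env
def cam(n,save=None):
    c=vision.read_camera(n)
    if save: cv2.imwrite('pics/'+save,cv2.cvtColor(c['image'],cv2.COLOR_RGB2BGR))
    np.savez('/tmp/%s.npz'%n,**c); return c
def K(c): return np.array([[c['fx'],0,c['cx']],[0,c['fy'],c['cy']],[0,0,1.]]),np.array([float(c['k1']),0,0,0])
def ray(c,uv,z):
    k,d=K(c); p=cv2.undistortPoints(np.array(uv,float).reshape(-1,1,2),k,d).reshape(-1,2)
    R=np.array(c['R']);o=-R.T@np.array(c['t']); v=np.c_[p,np.ones(len(p))]@R
    return o+v*((z-o[2])/v[:,2])[:,None]
def proj(c,X):
    k,d=K(c); return cv2.projectPoints(np.array(X,float).reshape(-1,1,3),cv2.Rodrigues(np.array(c['R']))[0],np.array(c['t'],float),k,d)[0].reshape(-1,2)
E
python3 - <<'E'
from h import *
for n in ('scene','side','wrist'):
    c=cam(n,n+'0.png'); print(n,-np.array(c['R']).T@c['t'],c['fx'],c['k1'])
a=[cv2.imread('pics/%s0.png'%n) for n in('scene','side')]
o=sensors.get_obs();print(o['tool_pos'],o['tool_rot'],o['time_s'])
E
```

```text
pics
scene [-0.06607275  0.48670505  0.57768683] 406.550669466974 0.01248058560548719
side [-0.4149909  -0.5426049   0.62092446] 465.51035432137644 0.04457732429847902
wrist [0.65034895 0.06759574 0.38431819] 342.24153200875094 -0.06697039430462444
[ 6.49565693e-01 -4.96607446e-05  2.29682542e-01] [-1.79911012e+02  5.98461465e-03  9.00011248e+01] 0.15
```

View pics/scene0.png

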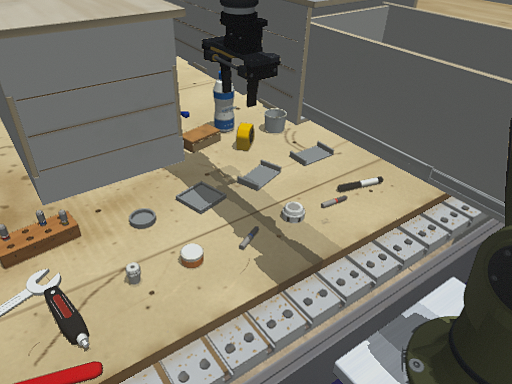

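View pics/side0.png

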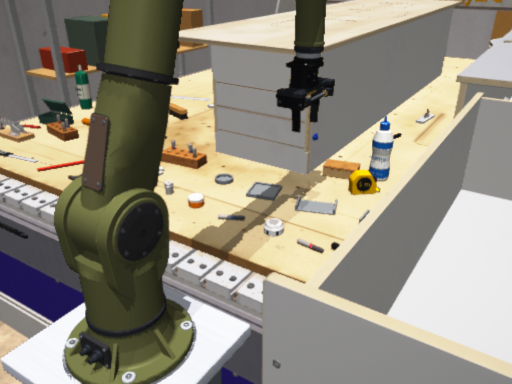

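View pics/wrist0.png

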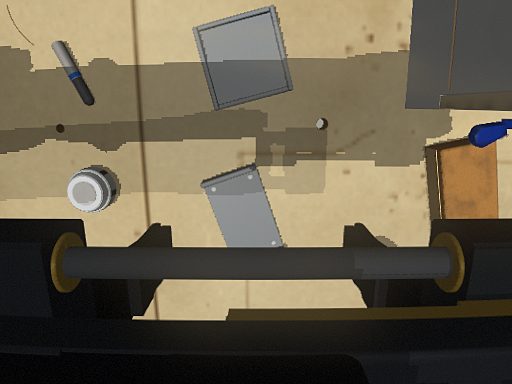

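Scene shows the row: collet (133,270), plug case (192,254), blue cutter (249,238), nut (293,212), red cutter (334,201), marker (360,184). Beyond it are the cup (142,218), tray (201,197) and cradles (260,174) and (312,153). The side view agrees. The wrist view has the blue cutter (73,73), nut (91,189), tray (243,58) and one cradle (243,205).

```bash
python3 - <<'E'
from h import *
np.set_printoptions(precision=4,suppress=True)
c=np.load('/tmp/scene.npz')
for n,u,z in [('collet',(133,272),.018),('case',(192,254),.015),('blue ends',[(242,248),(257,228)],.006),('nut',(293,212),.014),('red ends',[(322,206),(346,197)],.006),('marker',[(338,189),(382,180)],.009),('cup',(142,218),.012),('tray',(201,197),.008),('cr1',(260,175),.006),('cr2',(312,154),.006),('cabinet corner bottoms',[(47,201),(185,159),(303,123)],0)]: print(n,ray(c,u,z)[:,:2].tolist())
c=np.load('/tmp/wrist.npz')
print('W')
for n,u,z in [('blue ends',[(55,42),(92,104)],.0065),('nut',(88,189),.028),('tray rim corners',[(194,28),(274,7),(292,91),(217,109)],.012),('cr wall top',[(202,185),(257,166)],.018)]: print(n,ray(c,u,z)[:,:2].tolist())
im=cv2.imread('pics/scene0.png')[130:300,110:400]
cv2.imwrite('pics/scenecrop.png',cv2.resize(im,None,fx=2.7,fy=2.7,interpolation=cv2.INTER_CUBIC))
E
```

```text
collet [[0.48275184160782264, 0.3467377853744067]]
case [[0.4660749679680996, 0.23225021041145938]]
blue ends [[0.4328637228137244, 0.13570426212637499], [0.4662493847141736, 0.07322463795195633]]
nut [[0.45809598695007764, -0.020993187855860962]]
red ends [[0.4450505999746614, -0.09918996107862349], [0.4389304637406796, -0.1723455411537868]]
marker [[0.47091182433200046, -0.17730682474681753], [0.4369809670321472, -0.2999229505627395]]
cup [[0.6292533077820284, 0.26686794600414837]]
tray [[0.6303071725616531, 0.11790553603926096]]
cr1 [[0.6320263569978797, -0.05834164666042302]]
cr2 [[0.6379427609423193, -0.2452799917439275]]
cabinet corner bottoms [[0.82728099311882, 0.4203810082617909], [0.8199531219023654, 0.060042745731665736], [0.8110624973013808, -0.36601296668027655]]
W
blue ends [[0.4350199972247787, 0.13980596012735158], [0.46985477680170074, 0.07446414546526409]]
nut [[0.46579100066333545, -0.015633866369823002]]
tray rim corners [[0.5855713699169558, 0.1487796388508431], [0.6666913405374729, 0.16848017939728904], [0.6863494932680362, 0.08625795917970935], [0.6072191097971764, 0.06776760195563299]]
cr wall top [[0.5892830047620372, -0.013472376193053415], [0.6496691251944932, 0.0075866165621810144]]
```

View pics/scenecrop.png

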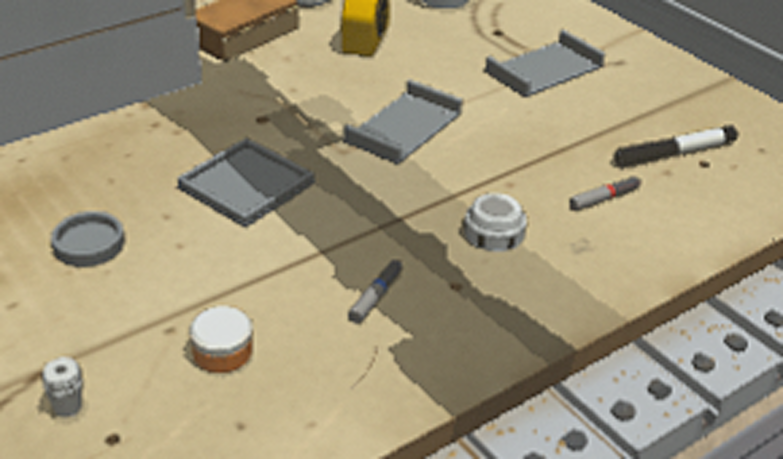

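The crop shows the red-band cutter (605,193), blue-band cutter (376,290) and both cradles clearly. I'll shift right to see the red cutter and far cradle with the wrist camera.

drive_tool --moves '[{"x":-50,"y":-25},{"x":-100,"y":-50},{"x":-150,"y":-75},{"x":-200,"y":-100},{"x":-200,"y":-100},{"x":-200,"y":-100}]'

```text
invalid input at $.moves[0]: expected keys x, y, z, rx, ry, rz, fingers
```

```bash
python3 - <<'E'
from h import *
c=cam('wrist','w1.png'); o=sensors.get_obs();print(o['tool_pos'],o['tool_rot'],o['time_s'],o['force'])
s=np.load('/tmp/scene.npz');print(ray(s,[(447,195),(328,141)],0))
E
```

```text
[ 6.49669837e-01 -6.78194524e-05  2.29873691e-01] [-1.79932656e+02  4.94553516e-03  8.99984170e+01] 0.2 [ 0.07394336 -0.02223697  0.06723776]
[[ 0.31141887 -0.39233228  0.        ]
 [ 0.67661305 -0.34652515  0.        ]]
```

View pics/w1.png

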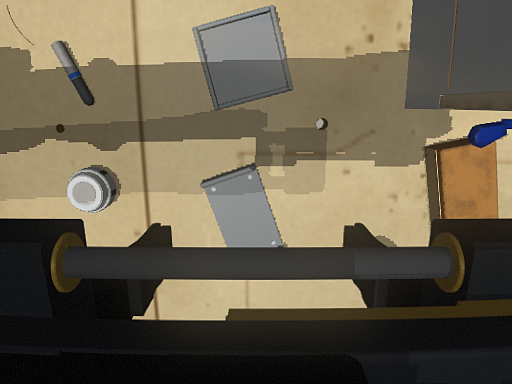

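The move was refused because every key is required, so the picture is unchanged. I'll resend it with full rows.

drive_tool --moves '[{"x":-50,"y":-25,"z":0,"rx":0,"ry":0,"rz":0,"fingers":-1},{"x":-100,"y":-50,"z":0,"rx":0,"ry":0,"rz":0,"fingers":-1},{"x":-150,"y":-75,"z":0,"rx":0,"ry":0,"rz":0,"fingers":-1},{"x":-200,"y":-100,"z":0,"rx":0,"ry":0,"rz":0,"fingers":-1},{"x":-200,"y":-100,"z":0,"rx":0,"ry":0,"rz":0,"fingers":-1},{"x":-200,"y":-100,"z":0,"rx":0,"ry":0,"rz":0,"fingers":-1},{"x":-200,"y":-100,"z":0,"rx":0,"ry":0,"rz":0,"fingers":-1}]'

```text
time_s: 1.08
tool_pos: [0.5508, -0.198, 0.2304]
tool_rot: [180.0, -0.0, 90.2]
force: [0.4, -0.2, -0.4]
grip_width: 0.0868
grasp_force: 0.0
```

```bash
python3 - <<'E'
from h import *
c=cam('wrist','w2.png'); o=sensors.get_obs();print(o['tool_pos'],o['tool_rot'],o['time_s'],o['force'])
E
```

```text
[ 0.55081476 -0.19810421  0.23039272] [ 1.79998994e+02 -3.49227604e-02  9.01765781e+01] 1.125 [0.20101892 0.41438356 0.06406528]
```

View pics/w2.png

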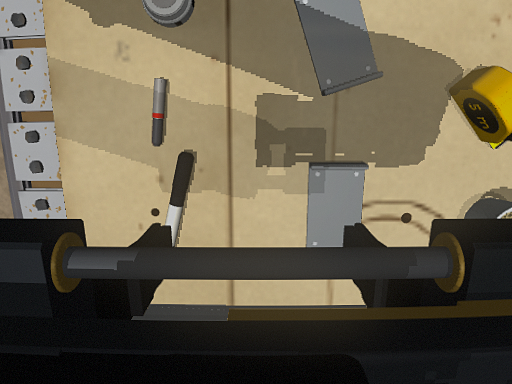

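Red cutter ends are at (160,78) and (158,144). Cradle_b's top wall runs (310,163)–(367,164) and cradle_a's lower wall (324,95)–(381,72). The marker end at (188,153) is close to the cutter, so I'll use a narrow opening.

```bash
python3 - <<'E'
from h import *
np.set_printoptions(precision=4,suppress=True)
c=np.load('/tmp/wrist.npz');im=c['image'].astype(int)
g=im[60:165,140:215]
# cutter mask: sat low (grey/dark) or red
hsv=cv2.cvtColor(c['image'],cv2.COLOR_RGB2HSV)
sub=hsv[70:150,145:172]; rgb=im[70:150,145:172]
m=((abs(rgb[...,0]-rgb[...,2])<22)|((rgb[...,0]-rgb[...,1])>60)).astype(np.uint8)
n,l,st,ce=cv2.connectedComponentsWithStats(m); i=1+st[1:,4].argmax()
p=np.argwhere(l==i)[:,::-1].astype(np.float32)+[145,70]
r=cv2.minAreaRect(p.astype(np.float32)); print(r); q=ray(c,cv2.boxPoints(r),.0065); print(q[:,:2], q.mean(0))
print('marker tip',ray(c,[(188,153),(176,175),(194,175)],.009)[:,:2])
print('crB',ray(c,[(310,162),(368,163)],.018)[:,:2],'crA lower',ray(c,[(324,95),(382,73)],.018)[:,:2])
print('marker tip',ray(c,[(188,153)],.009)[:,:2])
E
```

```text
((158.1459197998047, 111.66537475585938), (12.101387977600098, 67.05665588378906), 3.5763344764709473)
[[ 0.4326 -0.1685]
 [ 0.4416 -0.0973]
 [ 0.4545 -0.0982]
 [ 0.4461 -0.1694]] [ 0.4437 -0.1334  0.0065]
marker tip [[ 0.4751 -0.1774]
 [ 0.4605 -0.2022]
 [ 0.4808 -0.2021]]
crB [[ 0.6087 -0.1857]
 [ 0.6722 -0.1864]] crA lower [[ 0.6207 -0.1154]
 [ 0.6801 -0.0924]]
marker tip [[ 0.4751 -0.1774]]
```

drive_tool --moves '[{"x":30,"y":-50,"z":0,"rx":0,"ry":0,"rz":0.05,"fingers":0.1},{"x":65,"y":-107,"z":20,"rx":0,"ry":0,"rz":0.125,"fingers":0.1},{"x":65,"y":-107,"z":80,"rx":0,"ry":0,"rz":0.125,"fingers":0.1},{"x":65,"y":-107,"z":130,"rx":0,"ry":0,"rz":0.125,"fingers":0.1},{"x":65,"y":-107,"z":170,"rx":0,"ry":0,"rz":0.125,"fingers":0.1},{"x":65,"y":-107,"z":180,"rx":0,"ry":0,"rz":0.125,"fingers":0.1},{"x":65,"y":-107,"z":180,"rx":0,"ry":0,"rz":0.125,"fingers":0.1},{"x":65,"y":-107,"z":180,"rx":0,"ry":0,"rz":0.125,"fingers":0.1}]'

```text
time_s: 2.12
tool_pos: [0.4447, -0.1352, 0.0523]
tool_rot: [179.8, 0.0, 82.9]
force: [0.2, -0.3, 0.1]
grip_width: 0.0395
grasp_force: 0.0
```

```bash
python3 - <<'E'
from h import *
c=cam('wrist','w3.png');o=sensors.get_obs();print(o['tool_pos'],o['tool_rot'],o['time_s'],o['grip_width'])
print(proj(c,[(.4437,-.1334,.0065),(.4437+.0044,-.1334+.0356,.0065),(.4437-.0044,-.1334-.0356,.0065),(.475,-.177,.009)]))
E
```

```text
[ 0.44464986 -0.1352937   0.05231667] [1.79805084e+02 2.29294520e-02 8.28532905e+01] 2.175 0.039052362513653564
[[254.13451206 219.34822271]
 [253.92728058 161.46399235]
 [254.33489599 272.37801344]
 [311.19705883 278.93630608]]
```

View pics/w3.png

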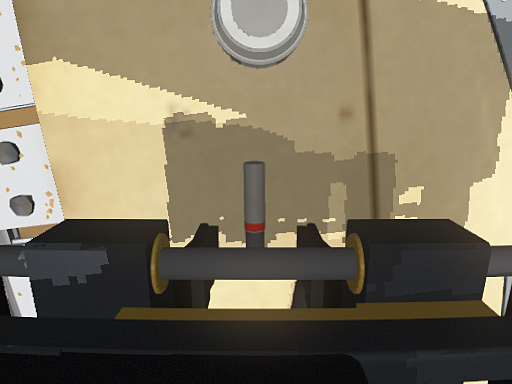

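The cutter (x≈254) is centred between the fingers and aligned with them, so I'll descend and grip.

drive_tool --moves '[{"x":2,"y":0,"z":25,"rx":0,"ry":0,"rz":0,"fingers":0.1},{"x":2,"y":0,"z":38,"rx":0,"ry":0,"rz":0,"fingers":0.1},{"x":2,"y":0,"z":42,"rx":0,"ry":0,"rz":0,"fingers":0.1},{"x":2,"y":0,"z":42,"rx":0,"ry":0,"rz":0,"fingers":0.1},{"x":2,"y":0,"z":42,"rx":0,"ry":0,"rz":0,"fingers":1},{"x":2,"y":0,"z":42,"rx":0,"ry":0,"rz":0,"fingers":1},{"x":2,"y":0,"z":42,"rx":0,"ry":0,"rz":0,"fingers":1},{"x":2,"y":0,"z":42,"rx":0,"ry":0,"rz":0,"fingers":1},{"x":2,"y":0,"z":42,"rx":0,"ry":0,"rz":0,"fingers":1}]' --force 20

```text
time_s: 3.3
tool_pos: [0.4434, -0.1331, 0.0087]
tool_rot: [180.0, 0.0, 82.8]
force: [1.0, 0.4, 0.7]
grip_width: 0.0113
grasp_force: 20.0
```

drive_tool --moves '[{"x":0,"y":0,"z":-30,"rx":0,"ry":0,"rz":0,"fingers":1},{"x":0,"y":0,"z":-75,"rx":0,"ry":0,"rz":0,"fingers":1},{"x":-21,"y":52,"z":-90,"rx":0,"ry":0,"rz":-0.05,"fingers":1},{"x":-42,"y":104,"z":-90,"rx":0,"ry":0,"rz":-0.115,"fingers":1},{"x":-63,"y":156,"z":-90,"rx":0,"ry":0,"rz":-0.115,"fingers":1},{"x":-84,"y":209,"z":-90,"rx":0,"ry":0,"rz":-0.115,"fingers":1},{"x":-84,"y":209,"z":-80,"rx":0,"ry":0,"rz":-0.115,"fingers":1},{"x":-84,"y":209,"z":-55,"rx":0,"ry":0,"rz":-0.115,"fingers":1},{"x":-84,"y":209,"z":-40,"rx":0,"ry":0,"rz":-0.115,"fingers":1},{"x":-84,"y":209,"z":-40,"rx":0,"ry":0,"rz":-0.115,"fingers":1},{"x":-84,"y":209,"z":-40,"rx":0,"ry":0,"rz":-0.115,"fingers":1}]'

```text
time_s: 4.68
tool_pos: [0.6405, -0.2425, 0.0496]
tool_rot: [179.9, 0.0, 89.4]
force: [-0.3, 0.3, -0.5]
grip_width: 0.0115
grasp_force: 20.0
```

```bash
python3 - <<'E'
from h import *
c=cam('wrist','w4.png');c=cam('side');o=sensors.get_obs();print(o['tool_pos'],o['tool_rot'],o['time_s'],o['grip_width'])
a=cv2.imread('pics/w4.png');b=cv2.cvtColor(c['image'],cv2.COLOR_RGB2BGR)[150:270,240:400]
cv2.imwrite('pics/w4b.png',np.hstack([cv2.resize(a,(400,300)),cv2.resize(b,(400,300))]))
E
```

```text
[ 0.64090392 -0.24268323  0.05006265] [1.79873433e+02 4.35420432e-02 8.94328632e+01] 4.775 0.011199959426045509
```

View pics/w4b.png

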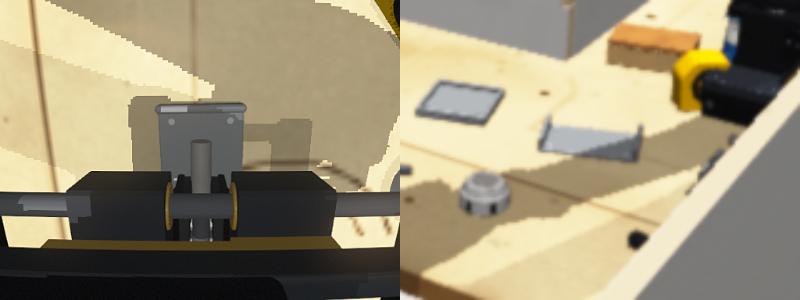

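The cutter is centred in the cradle's width. I'll check its fit along the length from the pixels.

```bash
python3 - <<'E'
from h import *
c=np.load('/tmp/wrist.npz')
s=1.28
print(ray(c,[(157*s,104*s),(245*s,104*s),(201*s,112*s)],.018)[:,:2], ray(c,[(201*s,140*s)],.055))
E
```

```text
[[ 0.61141189 -0.18709263]
 [ 0.672138   -0.18767846]
 [ 0.64171417 -0.19293952]] [[ 0.64152638 -0.20520295  0.055     ]]
```

drive_tool --moves '[{"x":0,"y":0,"z":12,"rx":0,"ry":0,"rz":0,"fingers":1},{"x":0,"y":0,"z":20,"rx":0,"ry":0,"rz":0,"fingers":1},{"x":0,"y":0,"z":20,"rx":0,"ry":0,"rz":0,"fingers":1}]'

```text
time_s: 5.15
tool_pos: [0.6391, -0.2421, 0.0271]
tool_rot: [-179.9, -0.0, 89.4]
force: [-0.4, 0.0, -0.4]
grip_width: 0.0109
grasp_force: 20.0
```

drive_tool --moves '[{"x":0,"y":0,"z":6,"rx":0,"ry":0,"rz":0,"fingers":1},{"x":0,"y":0,"z":11,"rx":0,"ry":0,"rz":0,"fingers":1},{"x":0,"y":0,"z":13,"rx":0,"ry":0,"rz":0,"fingers":1},{"x":0,"y":0,"z":13,"rx":0,"ry":0,"rz":0,"fingers":1},{"x":0,"y":0,"z":13,"rx":0,"ry":0,"rz":0,"fingers":1}]'

```text
time_s: 5.78
tool_pos: [0.6404, -0.2425, 0.0158]
tool_rot: [180.0, 0.0, 89.4]
force: [-0.6, -0.5, -0.5]
grip_width: 0.0114
grasp_force: 20.0
```

```bash
python3 - <<'E'
from h import *
o=sensors.get_obs();print(o['tool_pos'],o['force'],o['qpos'])
E
```

```text
[ 0.64039468 -0.24252476  0.01583396] [-0.5829248  -0.50566829 -0.4746707 ] [16.32136108 31.96024274  2.9312626  89.85725716 -1.8248782  58.1977463
 19.19607863]
```

drive_tool --moves '[{"x":0,"y":0,"z":1,"rx":0,"ry":0,"rz":0,"fingers":1},{"x":0,"y":0,"z":2,"rx":0,"ry":0,"rz":0,"fingers":1},{"x":0,"y":0,"z":2.8,"rx":0,"ry":0,"rz":0,"fingers":1},{"x":0,"y":0,"z":2.8,"rx":0,"ry":0,"rz":0,"fingers":1}]'

```text
time_s: 6.28
tool_pos: [0.6402, -0.2424, 0.0128]
tool_rot: [180.0, 0.0, 89.4]
force: [0.4, -0.8, -0.9]
grip_width: 0.0116
grasp_force: 20.0
```

drive_tool --moves '[{"x":0,"y":0,"z":0.5,"rx":0,"ry":0,"rz":0,"fingers":1},{"x":0,"y":0,"z":0.5,"rx":0,"ry":0,"rz":0,"fingers":1},{"x":0,"y":0,"z":0.5,"rx":0,"ry":0,"rz":0,"fingers":1}]'

```text
time_s: 6.65
tool_pos: [0.6402, -0.2425, 0.0128]
tool_rot: [180.0, 0.0, 89.4]
force: [-1.8, 1.1, 4.9]
grip_width: 0.0115
grasp_force: 20.0
```

drive_tool --moves '[{"x":0,"y":0,"z":0,"rx":0,"ry":0,"rz":0,"fingers":0.1},{"x":0,"y":0,"z":0,"rx":0,"ry":0,"rz":0,"fingers":0.1},{"x":0,"y":0,"z":0,"rx":0,"ry":0,"rz":0,"fingers":0.1},{"x":0,"y":0,"z":-10,"rx":0,"ry":0,"rz":0,"fingers":0.1},{"x":0,"y":0,"z":-50,"rx":0,"ry":0,"rz":0,"fingers":0.1},{"x":0,"y":0,"z":-100,"rx":0,"ry":0,"rz":0,"fingers":0.1},{"x":50,"y":-28,"z":-110,"rx":0,"ry":0,"rz":-0.07,"fingers":0.1},{"x":100,"y":-55,"z":-110,"rx":0,"ry":0,"rz":-0.14,"fingers":0.1},{"x":150,"y":-83,"z":-110,"rx":0,"ry":0,"rz":-0.21,"fingers":0.1},{"x":200,"y":-110,"z":-110,"rx":0,"ry":0,"rz":-0.28,"fingers":0.1},{"x":250,"y":-138,"z":-110,"rx":0,"ry":0,"rz":-0.35,"fingers":0.1},{"x":300,"y":-165,"z":-110,"rx":0,"ry":0,"rz":-0.42,"fingers":0.1},{"x":348,"y":-192,"z":-110,"rx":0,"ry":0,"rz":-0.5,"fingers":0.1},{"x":348,"y":-192,"z":-90,"rx":0,"ry":0,"rz":-0.5,"fingers":0.1},{"x":348,"y":-192,"z":-60,"rx":0,"ry":0,"rz":-0.5,"fingers":0.1},{"x":348,"y":-192,"z":-45,"rx":0,"ry":0,"rz":-0.5,"fingers":0.1},{"x":348,"y":-192,"z":-45,"rx":0,"ry":0,"rz":-0.5,"fingers":0.1},{"x":348,"y":-192,"z":-45,"rx":0,"ry":0,"rz":-0.5,"fingers":0.1}]'

```text
time_s: 8.9
tool_pos: [0.4524, 0.1075, 0.0581]
tool_rot: [179.9, 0.0, 118.1]
force: [0.7, 0.9, 0.1]
grip_width: 0.0394
grasp_force: 0.0
```

```bash
python3 - <<'E'
from h import *
c=cam('wrist','w5.png');s=cam('scene');
a=cv2.imread('pics/w5.png');b=cv2.cvtColor(s['image'],cv2.COLOR_RGB2BGR)[120:240,230:390]
cv2.imwrite('pics/w5b.png',np.hstack([cv2.resize(a,(400,300)),cv2.resize(b,(400,300),interpolation=cv2.INTER_CUBIC)]))
E
```

```text
(no output)
```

View pics/w5b.png

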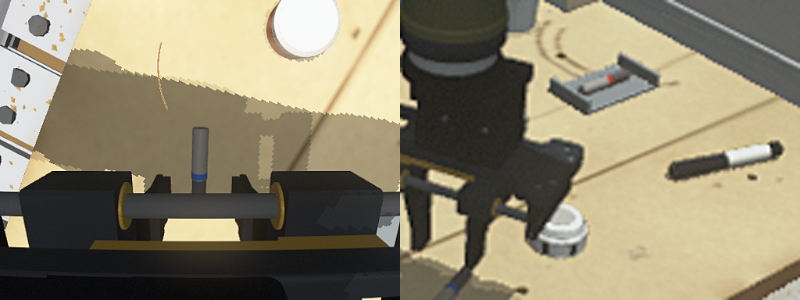

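Right: the red cutter lies in its cradle. Left: the blue cutter (200,160) is aligned between the fingers.

drive_tool --moves '[{"x":0,"y":0,"z":30,"rx":0,"ry":0,"rz":0,"fingers":0.1},{"x":0,"y":0,"z":43,"rx":0,"ry":0,"rz":0,"fingers":0.1},{"x":0,"y":0,"z":48.5,"rx":0,"ry":0,"rz":0,"fingers":0.1},{"x":0,"y":0,"z":48.5,"rx":0,"ry":0,"rz":0,"fingers":0.1},{"x":0,"y":0,"z":48.5,"rx":0,"ry":0,"rz":0,"fingers":1},{"x":0,"y":0,"z":48.5,"rx":0,"ry":0,"rz":0,"fingers":1},{"x":0,"y":0,"z":48.5,"rx":0,"ry":0,"rz":0,"fingers":1},{"x":0,"y":0,"z":48.5,"rx":0,"ry":0,"rz":0,"fingers":1},{"x":0,"y":0,"z":48.5,"rx":0,"ry":0,"rz":0,"fingers":1}]' --force 20

```text
time_s: 10.12
tool_pos: [0.4517, 0.1074, 0.0089]
tool_rot: [180.0, 0.0, 118.1]
force: [0.0, -0.6, 1.9]
grip_width: 0.0112
grasp_force: 20.0
```

drive_tool --moves '[{"x":0,"y":0,"z":-30,"rx":0,"ry":0,"rz":0,"fingers":1},{"x":0,"y":0,"z":-75,"rx":0,"ry":0,"rz":0,"fingers":1},{"x":-45,"y":17,"z":-100,"rx":0,"ry":0,"rz":0.03,"fingers":1},{"x":-92,"y":34,"z":-100,"rx":0,"ry":0,"rz":0.07,"fingers":1},{"x":-138,"y":52,"z":-100,"rx":0,"ry":0,"rz":0.1,"fingers":1},{"x":-184,"y":69,"z":-100,"rx":0,"ry":0,"rz":0.14,"fingers":1},{"x":-229,"y":86,"z":-100,"rx":0,"ry":0,"rz":0.168,"fingers":1},{"x":-229,"y":86,"z":-80,"rx":0,"ry":0,"rz":0.168,"fingers":1},{"x":-229,"y":86,"z":-55,"rx":0,"ry":0,"rz":0.168,"fingers":1},{"x":-229,"y":86,"z":-40,"rx":0,"ry":0,"rz":0.168,"fingers":1},{"x":-229,"y":86,"z":-40,"rx":0,"ry":0,"rz":0.168,"fingers":1},{"x":-229,"y":86,"z":-40,"rx":0,"ry":0,"rz":0.168,"fingers":1}]'

```text
time_s: 11.62
tool_pos: [0.6358, -0.0538, 0.0496]
tool_rot: [179.9, 0.0, 108.5]
force: [0.3, 0.6, -0.7]
grip_width: 0.0115
grasp_force: 20.0
```

```bash
python3 - <<'E'
from h import *
c=cam('wrist','w6.png');print(np.round(-np.array(c['R']).T@c['t'],4))
E
```

```text
[0.6151 0.0104 0.2044]
```

View pics/w6.png

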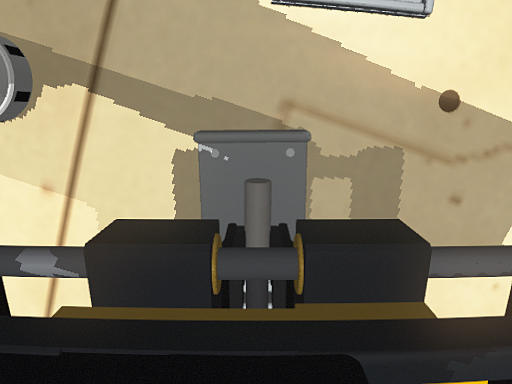

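The cutter (258,200) is inside cradle_a (x 201–306, wall row 131) with the same length margins as before. Lowering.

drive_tool --moves '[{"x":0,"y":-2,"z":15,"rx":0,"ry":0,"rz":0,"fingers":1},{"x":0,"y":-2,"z":25,"rx":0,"ry":0,"rz":0,"fingers":1},{"x":0,"y":-2,"z":32,"rx":0,"ry":0,"rz":0,"fingers":1},{"x":0,"y":-2,"z":34,"rx":0,"ry":0,"rz":0,"fingers":1},{"x":0,"y":-2,"z":35,"rx":0,"ry":0,"rz":0,"fingers":1},{"x":0,"y":-2,"z":35.8,"rx":0,"ry":0,"rz":0,"fingers":1},{"x":0,"y":-2,"z":35.8,"rx":0,"ry":0,"rz":0,"fingers":1},{"x":0,"y":-2,"z":35.8,"rx":0,"ry":0,"rz":0,"fingers":1}]'

```text
time_s: 12.68
tool_pos: [0.6336, -0.0547, 0.0132]
tool_rot: [180.0, 0.0, 108.5]
force: [-0.6, 0.8, -0.4]
grip_width: 0.0119
grasp_force: 20.0
```

drive_tool --moves '[{"x":0,"y":0,"z":0.5,"rx":0,"ry":0,"rz":0,"fingers":1},{"x":0,"y":0,"z":0.5,"rx":0,"ry":0,"rz":0,"fingers":1},{"x":0,"y":0,"z":0.5,"rx":0,"ry":0,"rz":0,"fingers":1}]'

```text
time_s: 13.05
tool_pos: [0.6336, -0.0548, 0.013]
tool_rot: [180.0, 0.0, 108.4]
force: [-2.1, -0.0, 4.2]
grip_width: 0.0113
grasp_force: 20.0
```

drive_tool --moves '[{"x":0,"y":0,"z":0,"rx":0,"ry":0,"rz":0,"fingers":0.1},{"x":0,"y":0,"z":0,"rx":0,"ry":0,"rz":0,"fingers":0.1},{"x":0,"y":0,"z":0,"rx":0,"ry":0,"rz":0,"fingers":0.1},{"x":0,"y":0,"z":-10,"rx":0,"ry":0,"rz":0,"fingers":0.1},{"x":0,"y":0,"z":-50,"rx":0,"ry":0,"rz":0,"fingers":0.1},{"x":20,"y":0,"z":-100,"rx":0,"ry":0,"rz":0.05,"fingers":0.1},{"x":70,"y":0,"z":-130,"rx":0,"ry":0,"rz":0.1,"fingers":-0.1},{"x":120,"y":0,"z":-155,"rx":0,"ry":0,"rz":0.16,"fingers":-0.1},{"x":170,"y":0,"z":-180,"rx":0,"ry":0,"rz":0.22,"fingers":-0.1},{"x":220,"y":0,"z":-210,"rx":0,"ry":0,"rz":0.28,"fingers":-0.1},{"x":268,"y":0,"z":-230,"rx":0,"ry":0,"rz":0.32,"fingers":-0.1},{"x":268,"y":0,"z":-230,"rx":0,"ry":0,"rz":0.32,"fingers":-0.1},{"x":268,"y":0,"z":-230,"rx":0,"ry":0,"rz":0.32,"fingers":-0.1}]'

```text
time_s: 14.68
tool_pos: [0.5486, 0.1987, 0.2426]
tool_rot: [180.0, 0.1, 90.1]
force: [-0.2, 0.6, -0.6]
grip_width: 0.0481
grasp_force: 0.0
```

```bash
python3 - <<'E'
from h import *
c=cam('wrist','w7.png');print(np.round(-np.array(c['R']).T@c['t'],4))
E
```

```text
[0.549  0.2665 0.3973]
```

View pics/w7.png

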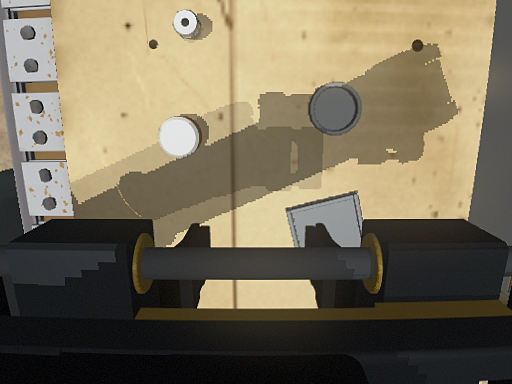

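The collet top is at (185,22), the cup rim circle is centred near (335,108), the plug case at (181,137) and a tray corner at (288,209).

```bash
python3 - <<'E'
from h import *
c=np.load('/tmp/wrist.npz');im=c['image'];b=cv2.cvtColor(im,cv2.COLOR_RGB2BGR);hsv=cv2.cvtColor(im,cv2.COLOR_RGB2HSV)
def big(m,x,y):
    m=m.astype(np.uint8);n,l,s,ce=cv2.connectedComponentsWithStats(m);i=1+s[1:,4].argmax();
    p=np.argwhere(l==i)[:,::-1].astype(np.float32)+np.float32([x,y]);return cv2.minEnclosingCircle(p),s[i],p
S=hsv[...,1];V=hsv[...,2]
r,s,p=big(S[70:145,295:375]<45,295,70);print('cup',r,s);print(ray(c,[r[0]],.014),ray(c,[(r[0][0]-r[1],r[0][1]),(r[0][0]+r[1],r[0][1])],.014)[:,0])
r,s,p=big((S[0:45,165:203]<45)&(V[0:45,165:203]>130),165,0);print('collet',r,s);
for z in (.030,.037):print(z,ray(c,[r[0],(185.5,20)],z),ray(c,[(r[0][0]-r[1],r[0][1]),(r[0][0]+r[1],r[0][1])],z)[:,0])
s=np.load('/tmp/scene.npz');print(ray(s,(132.5,264),.037), proj(s,[(.482,.352,.037)]))
z=cv2.resize(b[0:150,150:390],None,fx=3,fy=3);cv2.imwrite('pics/w7c.png',z)
E
```

```text
cup ((334.8555908203125, 108.0737075805664), 26.78801155090332) [  14   12   53   53 2152]
[[0.63413973 0.26779042 0.014     ]] [0.60473057 0.66375898]
collet ((185.3671875, 23.734375), 14.412087440490723) [  8  10  24  28 445]
0.03 [[0.47708569 0.35022646 0.03      ]
 [0.47733698 0.35376264 0.03      ]] [0.46255055 0.49157028]
0.037 [[0.47845541 0.34863121 0.037     ]
 [0.47870191 0.3521     0.037     ]] [0.4641973  0.49266392]
[[0.48336127 0.3445703  0.037     ]] [[128.89678253 266.1113865 ]]
```

drive_tool --moves '[{"x":35,"y":-24,"z":40,"rx":0,"ry":0,"rz":0,"fingers":-0.3},{"x":70,"y":-48,"z":80,"rx":0,"ry":0,"rz":0,"fingers":-0.3},{"x":101,"y":-71,"z":120,"rx":0,"ry":0,"rz":0,"fingers":-0.3},{"x":101,"y":-71,"z":120,"rx":0,"ry":0,"rz":0,"fingers":-0.3},{"x":101,"y":-71,"z":120,"rx":0,"ry":0,"rz":0,"fingers":-0.3}]'

```text
time_s: 15.35
tool_pos: [0.4787, 0.2985, 0.1224]
tool_rot: [180.0, 0.1, 90.0]
force: [0.3, -0.5, 0.7]
grip_width: 0.0566
grasp_force: 0.0
```

```bash
python3 - <<'E'
from h import *
c=cam('wrist','w8.png');print(np.round(-np.array(c['R']).T@c['t'],4))
o=sensors.get_obs();print(o['tool_pos'],o['tool_rot'],proj(c,[(.4787,.352,.037)]))
E
```

```text
[0.4792 0.3663 0.2771]
[0.47939646 0.29849801 0.12314911] [1.79906793e+02 1.86592718e-02 8.99202950e+01] [[256.18109007 129.84635708]]
```

View pics/w8.png

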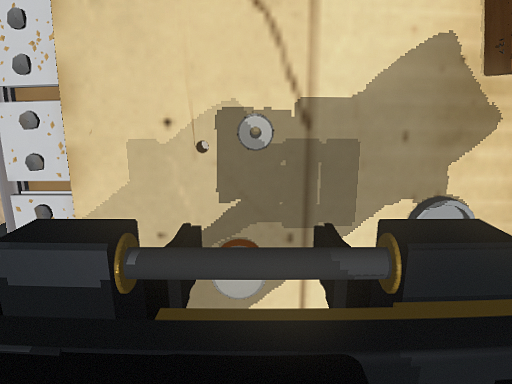

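The collet bore is at (255,132), giving about (0.478, 0.350).

drive_tool --moves '[{"x":52,"y":-1,"z":0,"rx":0,"ry":0,"rz":0,"fingers":-0.3},{"x":52,"y":-1,"z":40,"rx":0,"ry":0,"rz":0,"fingers":-0.3},{"x":52,"y":-1,"z":80,"rx":0,"ry":0,"rz":0,"fingers":-0.3},{"x":52,"y":-1,"z":100,"rx":0,"ry":0,"rz":0,"fingers":-0.3},{"x":52,"y":-1,"z":100,"rx":0,"ry":0,"rz":0,"fingers":-0.3},{"x":52,"y":-1,"z":100,"rx":0,"ry":0,"rz":0,"fingers":0.2},{"x":52,"y":-1,"z":100,"rx":0,"ry":0,"rz":0,"fingers":1},{"x":52,"y":-1,"z":100,"rx":0,"ry":0,"rz":0,"fingers":1},{"x":52,"y":-1,"z":100,"rx":0,"ry":0,"rz":0,"fingers":1},{"x":52,"y":-1,"z":100,"rx":0,"ry":0,"rz":0,"fingers":1}]' --force 20

```text
time_s: 16.65
tool_pos: [0.4766, 0.3525, 0.0229]
tool_rot: [180.0, -0.0, 90.1]
force: [-0.3, -0.3, 2.2]
grip_width: 0.0243
grasp_force: 20.0
```

drive_tool --moves '[{"x":0,"y":0,"z":-30,"rx":0,"ry":0,"rz":0,"fingers":1},{"x":0,"y":0,"z":-70,"rx":0,"ry":0,"rz":0,"fingers":1},{"x":-21,"y":39,"z":-80,"rx":0,"ry":0,"rz":0,"fingers":1},{"x":-42,"y":78,"z":-80,"rx":0,"ry":0,"rz":0,"fingers":1},{"x":-63,"y":117,"z":-80,"rx":0,"ry":0,"rz":0,"fingers":1},{"x":-83,"y":156,"z":-80,"rx":0,"ry":0,"rz":0,"fingers":1},{"x":-83,"y":156,"z":-60,"rx":0,"ry":0,"rz":0,"fingers":1},{"x":-83,"y":156,"z":-35,"rx":0,"ry":0,"rz":0,"fingers":1},{"x":-83,"y":156,"z":-25,"rx":0,"ry":0,"rz":0,"fingers":1},{"x":-83,"y":156,"z":-25,"rx":0,"ry":0,"rz":0,"fingers":1},{"x":-83,"y":156,"z":-25,"rx":0,"ry":0,"rz":0,"fingers":1}]'

```text
time_s: 18.02
tool_pos: [0.6328, 0.2703, 0.0485]
tool_rot: [179.9, -0.0, 90.1]
force: [0.9, -0.7, -0.5]
grip_width: 0.0246
grasp_force: 20.0
```

```bash
python3 - <<'E'
from h import *
o=sensors.get_obs();print(o['tool_pos'],o['force'])
s=cam('scene');d=cam('side');w=cam('wrist')
f=lambda c,a,b,e,g:cv2.resize(cv2.cvtColor(c['image'],cv2.COLOR_RGB2BGR)[a:b,e:g],(400,300),interpolation=cv2.INTER_CUBIC)
cv2.imwrite('pics/p9.png',np.vstack([np.hstack([f(s,150,240,100,220),f(d,130,220,170,290)]),np.hstack([f(w,0,384,0,512),f(s,130,220,230,350)])]))
E
```

```text
[0.63283518 0.27031391 0.04854838] [ 0.89554579 -0.67004654 -0.52177193]
```

View pics/p9.png

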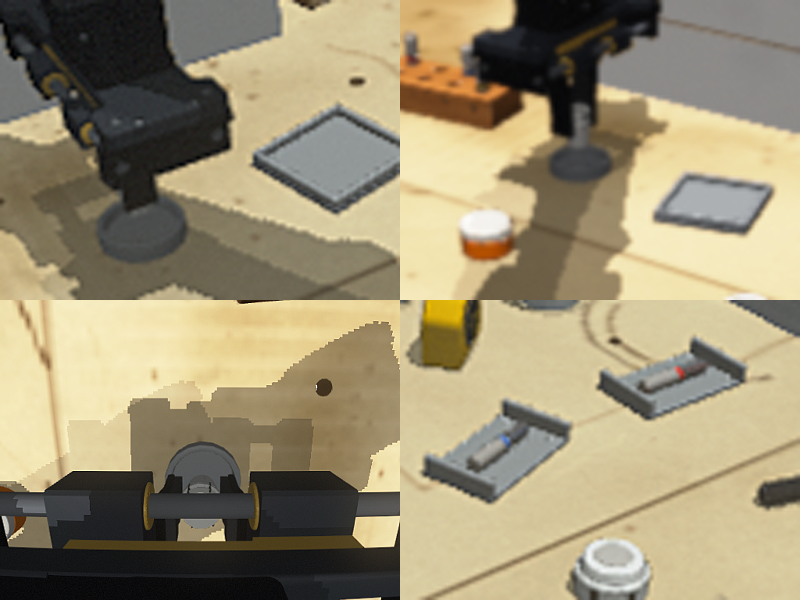

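Both cutters are in their cradles (bottom right), and the collet hangs centred over the cup (bottom left). Lowering.

drive_tool --moves '[{"x":-1,"y":1,"z":8,"rx":0,"ry":0,"rz":0,"fingers":1},{"x":-1,"y":1,"z":15,"rx":0,"ry":0,"rz":0,"fingers":1},{"x":-1,"y":1,"z":19,"rx":0,"ry":0,"rz":0,"fingers":1},{"x":-1,"y":1,"z":20.5,"rx":0,"ry":0,"rz":0,"fingers":1},{"x":-1,"y":1,"z":20.5,"rx":0,"ry":0,"rz":0,"fingers":1},{"x":-1,"y":1,"z":20.5,"rx":0,"ry":0,"rz":0,"fingers":1}]'

```text
time_s: 18.92
tool_pos: [0.6336, 0.2687, 0.027]
tool_rot: [180.0, -0.0, 90.1]
force: [-0.9, -0.1, 0.4]
grip_width: 0.0243
grasp_force: 20.0
```

drive_tool --moves '[{"x":0,"y":0,"z":0.6,"rx":0,"ry":0,"rz":0,"fingers":1},{"x":0,"y":0,"z":0.6,"rx":0,"ry":0,"rz":0,"fingers":1}]'

```text
time_s: 19.18
tool_pos: [0.6337, 0.2688, 0.027]
tool_rot: [180.0, -0.0, 90.1]
force: [-0.8, -0.0, 3.3]
grip_width: 0.0246
grasp_force: 20.0
```

drive_tool --moves '[{"x":0,"y":0,"z":0,"rx":0,"ry":0,"rz":0,"fingers":0.1},{"x":0,"y":0,"z":0,"rx":0,"ry":0,"rz":0,"fingers":0.1},{"x":0,"y":0,"z":-10,"rx":0,"ry":0,"rz":0,"fingers":0.1},{"x":0,"y":0,"z":-50,"rx":0,"ry":0,"rz":0,"fingers":0.1},{"x":-10,"y":-5,"z":-100,"rx":0,"ry":0,"rz":0,"fingers":-1},{"x":-60,"y":-28,"z":-123,"rx":0,"ry":0,"rz":0,"fingers":-1},{"x":-110,"y":-51,"z":-123,"rx":0,"ry":0,"rz":0,"fingers":-1},{"x":-160,"y":-74,"z":-123,"rx":0,"ry":0,"rz":0,"fingers":-1},{"x":-210,"y":-97,"z":-123,"rx":0,"ry":0,"rz":0,"fingers":-1},{"x":-260,"y":-120,"z":-123,"rx":0,"ry":0,"rz":0,"fingers":-1},{"x":-310,"y":-144,"z":-123,"rx":0,"ry":0,"rz":0,"fingers":-1},{"x":-354,"y":-164,"z":-123,"rx":0,"ry":0,"rz":0,"fingers":-1},{"x":-354,"y":-164,"z":-123,"rx":0,"ry":0,"rz":0,"fingers":-1},{"x":-354,"y":-164,"z":-123,"rx":0,"ry":0,"rz":0,"fingers":-1}]'

```text
time_s: 20.92
tool_pos: [0.4707, -0.0851, 0.15]
tool_rot: [179.9, -0.0, 90.1]
force: [0.8, -0.4, 0.1]
grip_width: 0.0869
grasp_force: 0.0
```

```bash
python3 - <<'E'
from h import *
s=cam('scene');d=cam('side');w=cam('wrist')
f=lambda c,a,b,e,g:cv2.resize(cv2.cvtColor(c['image'],cv2.COLOR_RGB2BGR)[a:b,e:g],(400,300),interpolation=cv2.INTER_CUBIC)
cv2.imwrite('pics/p10.png',np.vstack([np.hstack([f(s,150,240,100,220),f(d,190,250,240,320)]),np.hstack([f(w,0,384,0,512),f(w,20,170,170,370)])]))
o=sensors.get_obs();print(o['tool_pos'],o['tool_rot']);print(proj(w,[(.4658,-.0156,.028)]))
im=w['image'].astype(int)
E
```

```text
[ 0.47078361 -0.08428173  0.14955121] [ 1.79973688e+02 -9.34978712e-03  9.02631975e+01]
[[250.16899537 107.79441565]]
```

View pics/p10.png

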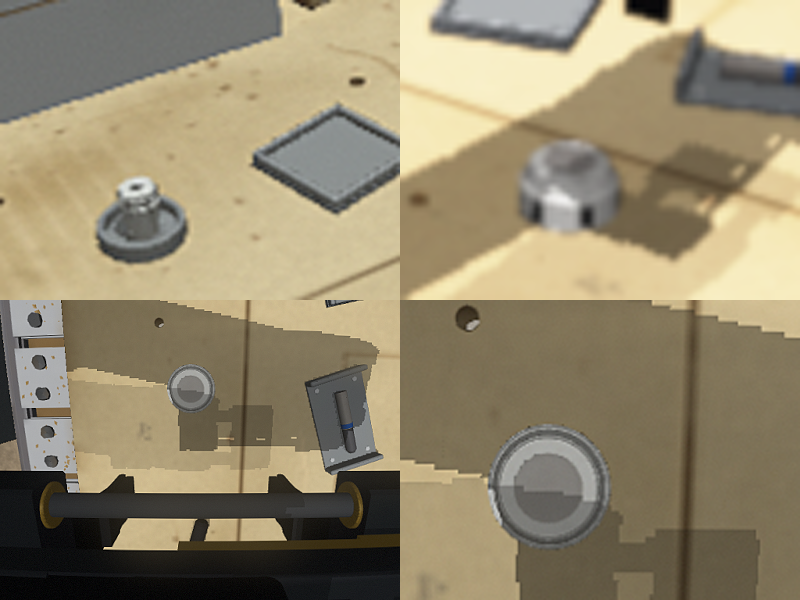

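The collet stands upright in the cup. The nut's circle centre is at about wrist pixel (244.5,113.5).

```bash
python3 - <<'E'
from h import *
c=np.load('/tmp/wrist.npz')
for z in (.008,.015,.028): print(z,ray(c,[(244.5,113.5),(214.5,113.5),(274.5,113.5)],z)[:,:2].round(4).tolist())
E
```

```text
0.008 [[0.4606, -0.0203], [0.4352, -0.0203], [0.486, -0.0201]]
0.015 [[0.4609, -0.0202], [0.4361, -0.0202], [0.4857, -0.0201]]
0.028 [[0.4613, -0.02], [0.4376, -0.0201], [0.485, -0.0199]]
```

drive_tool --moves '[{"x":25,"y":-4,"z":20,"rx":0,"ry":0,"rz":0.15,"fingers":-0.55},{"x":50,"y":-8,"z":40,"rx":0,"ry":0,"rz":0.3,"fingers":-0.55},{"x":65,"y":-10,"z":60,"rx":0,"ry":0,"rz":0.45,"fingers":-0.55},{"x":65,"y":-10,"z":75,"rx":0,"ry":0,"rz":0.55,"fingers":-0.55},{"x":65,"y":-10,"z":85,"rx":0,"ry":0,"rz":0.55,"fingers":-0.55},{"x":65,"y":-10,"z":110,"rx":0,"ry":0,"rz":0.55,"fingers":-0.55},{"x":65,"y":-10,"z":125,"rx":0,"ry":0,"rz":0.55,"fingers":-0.55},{"x":65,"y":-10,"z":133,"rx":0,"ry":0,"rz":0.55,"fingers":-0.55},{"x":65,"y":-10,"z":133,"rx":0,"ry":0,"rz":0.55,"fingers":-0.55},{"x":65,"y":-10,"z":133,"rx":0,"ry":0,"rz":0.55,"fingers":-0.55}]'

```text
time_s: 22.32
tool_pos: [0.4607, -0.0207, 0.017]
tool_rot: [179.9, -0.0, 58.6]
force: [-0.1, 0.7, 0.6]
grip_width: 0.0674
grasp_force: 0.0
```

drive_tool --moves '[{"x":0,"y":0,"z":0,"rx":0,"ry":0,"rz":0,"fingers":0.6},{"x":0,"y":0,"z":0,"rx":0,"ry":0,"rz":0,"fingers":0.6},{"x":0,"y":0,"z":0,"rx":0,"ry":0,"rz":0,"fingers":0.6},{"x":0,"y":0,"z":0,"rx":0,"ry":0,"rz":0,"fingers":0.6},{"x":0,"y":0,"z":-3,"rx":0,"ry":0,"rz":0,"fingers":0.6},{"x":0,"y":0,"z":-10,"rx":0,"ry":0,"rz":0,"fingers":0.6},{"x":0,"y":0,"z":-20,"rx":0,"ry":0,"rz":0,"fingers":0.6}]' --force 40

```text
time_s: 23.2
tool_pos: [0.4597, -0.0207, 0.0366]
tool_rot: [-180.0, 0.0, 58.6]
force: [0.6, 0.9, -1.9]
grip_width: 0.0489
grasp_force: 40.0
```

drive_tool --moves '[{"x":0,"y":0,"z":-30,"rx":0,"ry":0,"rz":0,"fingers":0.6},{"x":30,"y":11,"z":-45,"rx":0,"ry":0,"rz":0,"fingers":0.6},{"x":75,"y":28,"z":-45,"rx":0,"ry":0,"rz":0,"fingers":0.6},{"x":120,"y":45,"z":-45,"rx":0,"ry":0,"rz":0,"fingers":0.6},{"x":165,"y":61,"z":-45,"rx":0,"ry":0,"rz":0,"fingers":0.6},{"x":200,"y":74,"z":-45,"rx":0,"ry":0,"rz":0,"fingers":0.6},{"x":210,"y":78,"z":-35,"rx":0,"ry":0,"rz":0,"fingers":0.6},{"x":210,"y":78,"z":-15,"rx":0,"ry":0,"rz":0,"fingers":0.6},{"x":210,"y":78,"z":-5,"rx":0,"ry":0,"rz":0,"fingers":0.6},{"x":210,"y":78,"z":-5,"rx":0,"ry":0,"rz":0,"fingers":0.6}]'

```text
time_s: 24.45
tool_pos: [0.6342, 0.1163, 0.0397]
tool_rot: [-179.9, 0.2, 58.5]
force: [-0.3, -1.1, -1.8]
grip_width: 0.0488
grasp_force: 40.0
```

```bash
python3 - <<'E'
from h import *
s=cam('scene');d=cam('side');w=cam('wrist')
f=lambda c,a,b,e,g:cv2.resize(cv2.cvtColor(c['image'],cv2.COLOR_RGB2BGR)[a:b,e:g],(400,300),interpolation=cv2.INTER_CUBIC)
cv2.imwrite('pics/p11.png',np.vstack([np.hstack([f(s,150,240,140,260),f(d,150,225,220,320)]),np.hstack([f(w,0,384,0,512),f(w,150,300,150,350)])]))
E
```

```text
(no output)
```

View pics/p11.png

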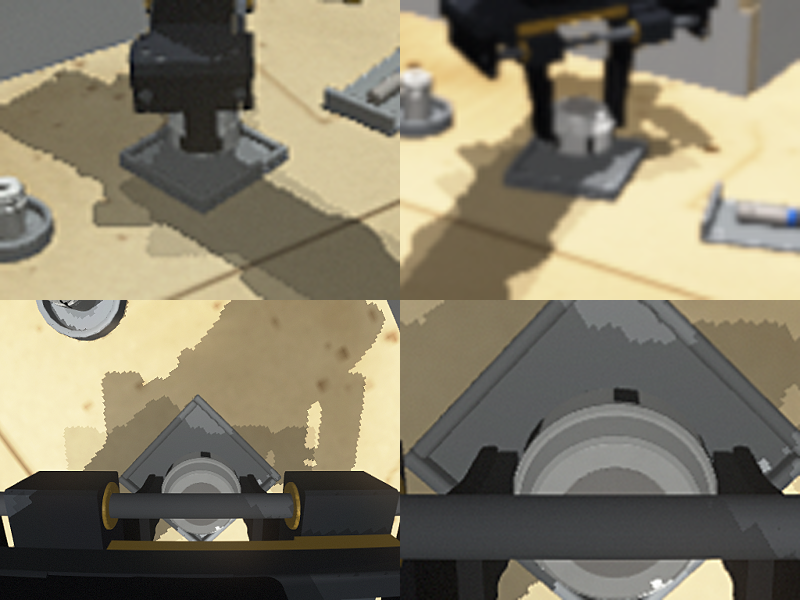

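The nut hangs over the tray with its diagonals aligned with the fingers: side corners (120,488) and (280,487), nut at x≈201. I'll check the tray centre from those corners.

```bash
python3 - <<'E'
from h import *
c=np.load('/tmp/wrist.npz')
q=ray(c,[(120*1.28,188*1.28),(280*1.28,187*1.28),(198*1.28,96*1.28)],.012);print(q,(q[0]+q[1])/2)
o=sensors.get_obs();print(o['tool_pos'])
E
```

```text
[[0.58140644 0.14340849 0.012     ]
 [0.68296327 0.08226782 0.012     ]
 [0.66563185 0.1699888  0.012     ]] [0.63218486 0.11283815 0.012     ]
[0.63622919 0.11744597 0.0420483 ]
```

drive_tool --moves '[{"x":-1,"y":0,"z":8,"rx":0,"ry":0,"rz":0,"fingers":0.6},{"x":-1,"y":0,"z":15,"rx":0,"ry":0,"rz":0,"fingers":0.6},{"x":-1,"y":0,"z":19,"rx":0,"ry":0,"rz":0,"fingers":0.6},{"x":-1,"y":0,"z":20.5,"rx":0,"ry":0,"rz":0,"fingers":0.6},{"x":-1,"y":0,"z":20.5,"rx":0,"ry":0,"rz":0,"fingers":0.6},{"x":-1,"y":0,"z":20.5,"rx":0,"ry":0,"rz":0,"fingers":0.6}]'

```text
time_s: 25.35
tool_pos: [0.6355, 0.117, 0.0217]
tool_rot: [180.0, 0.0, 58.6]
force: [-3.5, -0.8, 5.5]
grip_width: 0.0488
grasp_force: 40.0
```

drive_tool --moves '[{"x":0,"y":0,"z":0.5,"rx":0,"ry":0,"rz":0,"fingers":0.6},{"x":0,"y":0,"z":0.5,"rx":0,"ry":0,"rz":0,"fingers":0.6}]'

```text
time_s: 25.6
tool_pos: [0.6355, 0.117, 0.0217]
tool_rot: [180.0, 0.0, 58.6]
force: [-4.5, -1.3, 8.7]
grip_width: 0.049
grasp_force: 40.0
```

Contact is confirmed, so I'll release and retreat.

drive_tool --moves '[{"x":0,"y":0,"z":0,"rx":0,"ry":0,"rz":0,"fingers":-0.35},{"x":0,"y":0,"z":0,"rx":0,"ry":0,"rz":0,"fingers":-0.35},{"x":0,"y":0,"z":-1,"rx":0,"ry":0,"rz":0,"fingers":-0.35},{"x":0,"y":0,"z":-10,"rx":0,"ry":0,"rz":0,"fingers":-0.5},{"x":0,"y":0,"z":-40,"rx":0,"ry":0,"rz":0,"fingers":-0.5},{"x":0,"y":0,"z":-90,"rx":0,"ry":0,"rz":0,"fingers":-0.5},{"x":0,"y":0,"z":-140,"rx":0,"ry":0,"rz":0,"fingers":-0.5},{"x":0,"y":0,"z":-200,"rx":0,"ry":0,"rz":0,"fingers":-0.5},{"x":0,"y":0,"z":-200,"rx":0,"ry":0,"rz":0,"fingers":-0.5},{"x":0,"y":0,"z":-200,"rx":0,"ry":0,"rz":0,"fingers":-0.5}]'

```text
time_s: 26.85
tool_pos: [0.6355, 0.1171, 0.2208]
tool_rot: [180.0, -0.0, 58.6]
force: [0.1, 0.5, 0.2]
grip_width: 0.0655
grasp_force: 0.0
```

```bash
python3 - <<'E'
from h import *
s=cam('scene')
cv2.imwrite('pics/p12.png',cv2.resize(cv2.cvtColor(s['image'],cv2.COLOR_RGB2BGR)[130:300,110:400],None,fx=2.7,fy=2.7,interpolation=cv2.INTER_CUBIC))
E
```

```text
(no output)
```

View pics/p12.png

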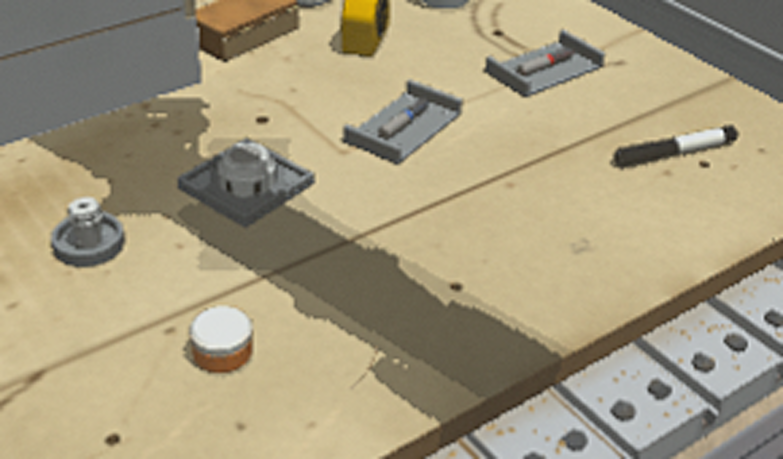

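All four parts are in place: cutters (545,63) and (402,120), collet (85,225), nut (245,170). The marker and plug case have not moved.

```bash
python3 -c "
from cell import workorder
print(workorder.sign_off())"
```

```text
the job is handed in; nothing more can be done
None
```

The job is handed in at about 27 s: both cutters lie in their cradles, the collet stands in the cup, the nut is flat in the square tray, and the marker and plug case were not moved.

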